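# Release the egg cooker's lid by the notch in its rim

### The job

The eggs are done. Lay a fingertip on the flat rim of the egg cooker and feel along it to the finger notch, then press down the catch inside the notch so that the lid springs up, and take the hand out of its way until it stands fully open. Grasp and lift nothing, and leave the egg cups, salt shaker and beaker standing where they are.

Things in the scene. Friction and masses are not known exactly. Their poses are not given: they have to be found in the camera images.
- base: the egg cooker's round mint heater base, fixed on the walnut shelf (shelf top 30 mm above the counter); 184 mm across, 38 mm high; origin at the centre of its underside, on the cooker's upright axis; its -x side (steel dial) is turned roughly to the robot. The mint egg pot sits firmly on it, turned to a random yaw that is not told and that neither this frame nor rim_centre shows
- rim_centre (a point): point on the cooker's axis at the level of the pot's rim, 100 mm above the base's underside; axes as base. The rim is a flat level ledge from 83 to 107 mm out from the axis all round. Its only gap is the finger notch, 46 mm long along the ledge, whose middle lies somewhere within 0.76 rad either way of the base's -x direction as seen from the axis
- catch (a joint): travel of the steel catch plate, m: 0 up, 0.009 fully down, springs back. It is the floor of the finger notch (a gap in the rim open above and outside), 8 mm below the rim, 42 mm long along it, from 86 to 105 mm out from the axis. Pressed down with 2 to 5 N it sinks in a slanted guide, at most 8 mm down and 4.5 mm outwards; the lid is freed when it has sunk about 5 mm
- lid (a joint): opening of the clear domed lid, rad: 0 shut and latched, 1.25 fully open. It lies inside the rim (radius 81 mm, rising 41 mm above the rim) and hinges on the rim across from the notch, where a hinge block stands 11 mm proud. Once freed, its spring raises the edge by the notch up and back in about 3 s, with about 2 N; it waits under a hand in its way and goes on when that leaves
- cup_a: stoneware egg cup, 51 mm across, 56 mm tall, loose on the shelf beside the cooker; origin at the centre of its underside
- cup_b: a second egg cup like cup_a
- shaker: white ceramic salt shaker, 42 mm across, 68 mm tall, loose on the shelf; origin at the centre of its underside
- beaker: clear plastic measuring beaker, 50 mm across, 62 mm tall, loose on the shelf; origin at the centre of its underside

How it is judged:
On the way, in this order (a step that is already met when the one before it is completed fails the run):
1. a fingertip rests on the rim ledge while the catch is up and the lid shut (contact force between the fingers and rim above 0.3 N and value of joint catch below 0.002 m and value of joint lid below 0.03 rad), for 0.1 s.
2. the catch in the notch is pressed down by a finger (value of joint catch above 0.004 m and contact force between the fingers and catch above 0.5 N), for 0.05 s.
At the end, for the whole second after the job is handed in: the lid stands open (at least 1.1 rad), the catch has sprung back (less than 1.5 mm down), and the cups, shaker and beaker stand within 20 mm of where they were (value of joint lid above 1.1 rad and value of joint catch below 0.0015 m and distance of each of cup_a, cup_b, shaker, beaker from where it was at the start of the episode below 0.02 m); the robot touches nothing.
It fails at once if an egg cup, the shaker or the beaker is lifted, carried off or knocked over (distance of any of cup_a, cup_b, shaker, beaker from where it was at the start of the episode above 0.02 m or angle between any of cup_a, cup_b, shaker, beaker's own z axis and vertical above 0.5 rad).
It also fails if it takes over 58 s, if anything falls off the work surface, if the arm or the gripper's body presses on something with over 40 N, if the wrist force passes 120 N, or if a joint passes its speed limit or range.

### The arm

A 7-joint arm with a two-finger parallel gripper is mounted at the origin on the work surface. World frame = base frame: x ahead of the robot, y to its left, z up, the work surface at z = 0. Lengths are in m, angles in rad, forces in N, time in s.
With the tool pointing down it reaches from about 0.425 to 0.95 m from the base axis. Payload 16.7 kg.
Tool frame: the origin (TCP) lies at the very end of the fingers, on their centre line; the grasp point (between the pads) lies hold_point_z behind it (hold_point_z is the distance from the TCP to the grasp point, in m); x points along the fingers, z is the direction in which the jaws open and shut, and the axes are right-handed (so a half turn about x gives the same grasp; the last joint's range is limited). The gripper opens to 94 mm and grips with 3 to 60 N. Pads are 16 mm wide; open, the fingers measure 119 mm over their backs; the gripper's body (75 mm by 177 mm) begins 78 mm behind the grasp point.
Start: joints at [-1.375, 0.426, 0.074, 1.606, -0.034, 1.111, -0.067], TCP at [0.229, 0.635, 0.205] pointing down, gripper open.
Joint ranges: [-2.85, 2.85], [-0.5, 2.14], [-1.23, 1.37], [0.21, 2.46], [-1.02, 4.16], [0.16, 2.05], [-2.73, 2.73]. Speed limits (rad/s): [1.89, 1.89, 2.39, 2.39, 3.01, 3.01, 3.01].

### API

Orientations are given as a 3x3 rotation matrix whose columns are the frame's x, y, z axes.
In Python, from bench import * gives the robot as it stands.
- The arm moves only by the tool servo_tool, never from a script. Its argument "rows" is a list of rows, each a list of 5 numbers: the gripper command: -1 is fully open, 1 is shut, values between are in proportion, then the shift along the tool's x, y, z in m, then the turn about the tool's x in degrees. A call has 1 to 20 rows; each row shifts and turns the pose as measured when the row begins, along the tool's axes as they then stand; what a row does not reach is not made up. A row lasts 1/8 s, in which the tool goes at most 62.5 mm and 10.7 degrees, less where a joint would pass 70% of its speed; a pose out of reach is approached as far as the arm can. A call is refused whole if a number of a shift passes 0.0625 or a number of a turn 10.7, either way. A call with a gripper value outside its range is refused whole. The fingers move at their own pace and stop on an object; the grip force is fixed at half the most. Time passes only in rows, so rows that do not move let the fingers close. It gives the time, the measured TCP pose, the force and the opening at its end, in the units of the state.
- get_state(): the state, without advancing time (a new reading comes with each control period).
- camera(name): name is "scene" or "top" or "wrist"; returns a dict with "frame" (480x640x3 uint8, red, green, blue), "intrinsics" (3x3 intrinsics, pixels), "camera_from_world" (4x4, takes a point from world to camera coordinates); the wrist camera has in their place "mount" (4x4, takes a point from camera to tool coordinates, whose origin is the TCP and whose axes are the tool frame's). Camera axes: x right, y down, z forward; pixel columns grow to the right and rows downward; lengths in m; the calibration is good to about 2 mm. A picture is of the moment at which its call begins: read the wrist's pose just before it. There is no depth.
- close_job(): hands the job in, once; it reports no verdict.
The state is a dict: "clock": time; "q": joint angles; "dq": joint speeds; "joint_efforts": joint torques, N m; "position": TCP position; "eef_rot": TCP orientation; "wrist_force": force on the tool from outside, world axes, zero at the start; "ft_torque": the same for the moment, N m; "gripper_width": opening from 0.0 (shut) to 1.0 (fully open).
Only numpy, scipy, OpenCV 4.12 (cv2) and the standard library are available. Lean on these libraries where they do the work, as an engineer would, in place of code of your own. Each camera call takes 0.05 s, during which the arm holds its last target. There are 200 camera calls.

## Working session

There is one attempt and no reset: what is moved stays moved. The work goes in short steps, Python scripts to look and compute and a tool call to move; the robot and the scene stay as the last step left them, time stands still between calls to the robot, and variables do not carry over. Pictures are saved under pics/ and viewed, about 8 in all and at most 12, crops included, and the job is handed in when it is done.

Besides the shell and the picture viewer there is one more tool, called after "Request:" by a JSON object that holds its "api" and its "payload". servo_tool: Moves the arm, as the interface text tells. Its arguments: {"type":"object","properties":{"rows":{"type":"array","items":{"type":"array","items":{"type":"number"}}}},"required":["rows"]}

```bash
mkdir -p pics; python3 - <<'E'
from bench import *
import cv2,numpy as np
s=get_state();print(s)
for n in ("scene","top","wrist"):
    c=camera(n);cv2.imwrite(f"pics/{n}0.png",c["frame"][:,:,::-1])
    print(n,c["intrinsics"],c.get("camera_from_world",c.get("mount")))
E
```

```text
{'clock': 0.0, 'q': array([-1.37447942,  0.4267127 ,  0.07382087,  1.60660066, -0.03406577,
        1.11081834, -0.0671048 ]), 'dq': array([ 0.00131378, -0.00092977, -0.00044217, -0.00015501,  0.00126781,
        0.00060612,  0.00051068]), 'joint_efforts': array([-2.22438990e-03, -9.35815787e+01,  3.66563335e+00, -4.54213321e+01,
       -4.88468469e-02,  2.01160210e-02,  1.10699136e-04]), 'position': array([0.22867343, 0.63461487, 0.20479041]), 'eef_rot': array([[-3.27784236e-04, -9.40801014e-01,  3.38959209e-01],
       [-1.23831074e-03,  3.38959349e-01,  9.40800205e-01],
       [-9.99999180e-01, -1.11357353e-04, -1.27610953e-03]]), 'wrist_force': array([0.24547297, 0.43262094, 0.0783955 ]), 'ft_torque': array([-0.01361342,  0.00302849, -0.00590359]), 'gripper_width': 0.9967588264763967}
scene [[516.73952262   0.         319.22303189]
 [  0.         516.73952262 240.38661944]
 [  0.           0.           1.        ]] [[ 0.52207716  0.8525903   0.02291792 -0.39287616]
 [ 0.48178176 -0.27262938 -0.83280223 -0.20996501]
 [-0.703791    0.44582845 -0.55309603  1.38848208]
 [ 0.          0.          0.          1.        ]]
top [[441.61048451   0.         324.8921662 ]
 [  0.         441.61048451 238.09189618]
 [  0.           0.           1.        ]] [[-0.00551519 -0.99989863 -0.013127    0.04884446]
 [-0.9910427   0.00721701 -0.1333502   0.64789663]
 [ 0.13343142  0.01227396 -0.99098204  0.84962881]
 [ 0.          0.          0.          1.        ]]
wrist [[377.25320047   0.         321.04028637]
 [  0.         377.25320047 243.83864562]
 [  0.           0.           1.        ]] [[-8.98791018e-04 -2.87812391e-01  9.57686389e-01 -1.78773200e-01]
 [-2.26564903e-04 -9.57686693e-01 -2.87812695e-01  8.52503173e-02]
 [ 9.99999570e-01 -4.75661589e-04  7.95552010e-04 -6.01902380e-04]
 [ 0.00000000e+00  0.00000000e+00  0.00000000e+00  1.00000000e+00]]
```

View pics/top0.png

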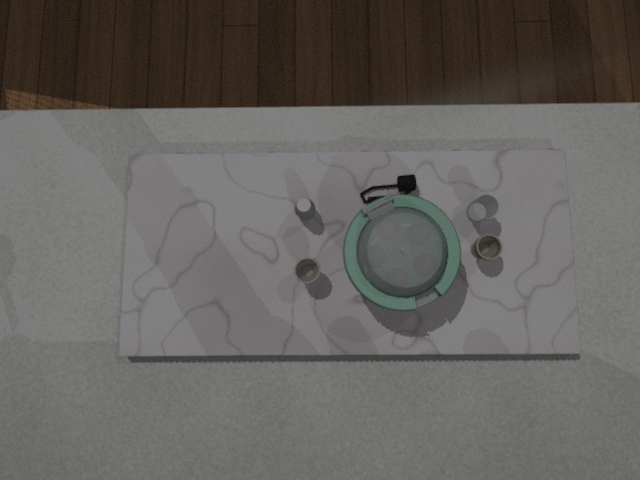

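View pics/scene0.png

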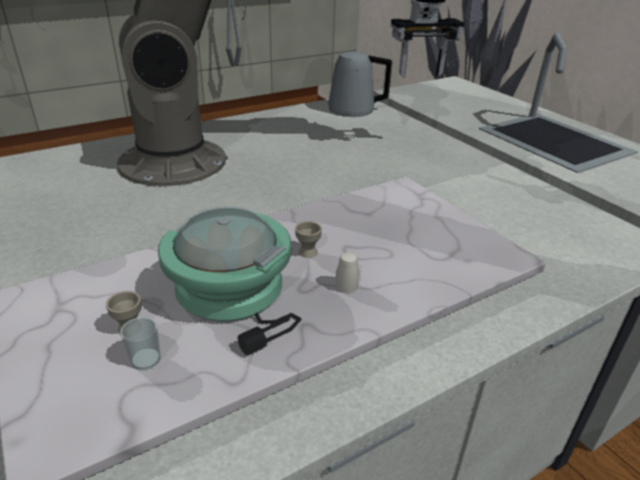

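The top view shows the pot centred near (402,252), the hinge block near (379,206) and the notch near (429,298). One cup and the beaker are on the right at (488,247) and (477,212). The other cup and the shaker are on the left at (308,270) and (304,208).

```bash
cat > h.py <<'E'
from bench import *
import cv2,numpy as np
from scipy.optimize import least_squares
def unproj(c,uv,z):
    T=c["camera_from_world"];R=T[:3,:3];o=-R.T@T[:3,3]
    d=np.c_[np.asarray(uv,float),np.ones(len(uv))]@np.linalg.inv(c["intrinsics"]).T@R
    return o+d*((z-o[2])/d[:,2])[:,None]
E
python3 - <<'E'
from h import *
for n,roi in (("top",(330,180,475,325)),("scene",(150,195,300,325))):
    c=camera(n);f=c["frame"]
    hsv=cv2.cvtColor(f,cv2.COLOR_RGB2HSV)
    m=((hsv[...,0]>65)&(hsv[...,0]<90)&(hsv[...,1]>70)).astype(np.uint8)
    k=np.zeros_like(m);k[roi[1]:roi[3],roi[0]:roi[2]]=1;m*=k
    if n=="top":
        cn=max(cv2.findContours(m,0,1)[0],key=cv2.contourArea);
        P=unproj(c,cv2.convexHull(cn)[:,0],.13)
        r=least_squares(lambda p:np.hypot(P[:,0]-p[0],P[:,1]-p[1])-p[2],[.6,-.15,.107],loss="soft_l1",f_scale=.001)
        C=r.x;print("circle",C,np.abs(r.fun).max())
        C=C[:2]
    for name,uv in dict(cupR=(488,247),beak=(477,212),cupL=(308,270),shk=(304,208)).items():
        if n=="top":print(name,unproj(c,[uv],.088)[0])
    # rectified view at z=.13, 1mm/2px ; up= +x, left=+y
    g=np.mgrid[-.14:.14:560j,-.14:.14:560j]
    W=np.c_[(C[0]-g[0]).ravel(),(C[1]-g[1]).ravel(),np.full(560*560,.13),np.ones(560*560)]
    q=(W@c["camera_from_world"].T)[:,:3]@c["intrinsics"].T
    uv=(q[:,:2]/q[:,2:]).astype(np.float32).reshape(560,560,2)
    im=cv2.remap(f,uv[...,0],uv[...,1],cv2.INTER_CUBIC)
    for rr in(166,214):cv2.circle(im,(280,280),rr,(255,0,0),1)
    mm=cv2.remap(m,uv[...,0],uv[...,1],0)
    th=np.radians(np.arange(-60,61,2))  # angle from -x toward -y(right)
    v=[]
    for t in th:
        rr=np.arange(88,104)/.5
        v.append(mm[(280+rr*np.cos(t)).astype(int),(280+rr*np.sin(t)).astype(int)].mean())
    print(n,[(int(np.degrees(t).round()),round(float(a),1)) for t,a in zip(th,v) if a<.8])
    cv2.imwrite(f"pics/rect_{n}.png",im[:,:,::-1])
a=cv2.imread("pics/rect_top.png");b=cv2.imread("pics/rect_scene.png")
cv2.imwrite("pics/rect.png",cv2.resize(np.hstack([a,b]),(800,400)))
E
```

```text
circle [ 0.60089713 -0.1511138   0.10556983] 8.54389906046471e-10
cupR [ 0.62282496 -0.26685642  0.088     ]
beak [ 0.69086195 -0.2494509   0.088     ]
cupL [0.58116173 0.07665766 0.088     ]
shk [0.70145464 0.08437558 0.088     ]
top [(-60, 0.0), (-58, 0.0), (-56, 0.0), (-54, 0.0), (-52, 0.0), (-50, 0.0), (-48, 0.0), (-46, 0.0), (-44, 0.0), (-42, 0.0), (-40, 0.0), (-38, 0.0), (-36, 0.0), (-34, 0.0), (-32, 0.0), (-30, 0.0), (-28, 0.0), (-26, 0.0), (-24, 0.0), (-22, 0.0), (-20, 0.0), (-18, 0.0), (-16, 0.0), (-14, 0.0), (-12, 0.0), (-10, 0.0), (-8, 0.0), (-6, 0.0), (-4, 0.0), (-2, 0.0), (0, 0.0), (2, 0.0), (4, 0.0), (6, 0.0), (8, 0.0), (10, 0.0), (12, 0.0), (14, 0.0), (16, 0.0), (18, 0.0), (20, 0.0), (22, 0.0), (24, 0.0), (26, 0.0), (28, 0.0), (30, 0.0), (32, 0.0), (34, 0.0), (36, 0.0), (38, 0.0), (40, 0.0), (42, 0.0), (44, 0.0), (46, 0.0), (48, 0.0), (50, 0.0), (52, 0.0), (54, 0.0), (56, 0.0), (58, 0.0), (60, 0.0)]
scene [(-60, 0.0), (-58, 0.0), (-56, 0.0), (-54, 0.0), (-52, 0.0), (-50, 0.0), (-48, 0.0), (-46, 0.0), (-44, 0.0), (-42, 0.0), (-40, 0.0), (-38, 0.0), (-36, 0.0), (-34, 0.0), (-32, 0.0), (-30, 0.0), (-28, 0.0), (-26, 0.0), (-24, 0.0), (-22, 0.0), (-20, 0.0), (-18, 0.0), (-16, 0.0), (-14, 0.0), (-12, 0.0), (-10, 0.0), (-8, 0.0), (-6, 0.0), (-4, 0.0), (-2, 0.0), (0, 0.0), (2, 0.0), (4, 0.0), (6, 0.0), (8, 0.0), (10, 0.0), (12, 0.0), (14, 0.0), (16, 0.0), (18, 0.0), (20, 0.0), (22, 0.0), (24, 0.0), (26, 0.0), (28, 0.0), (30, 0.0), (32, 0.0), (34, 0.0), (36, 0.0), (38, 0.0), (40, 0.0), (42, 0.0), (44, 0.0), (46, 0.0), (48, 0.0), (50, 0.0), (52, 0.0), (54, 0.0), (56, 0.0), (58, 0.0), (60, 0.0)]
```

View pics/rect.png

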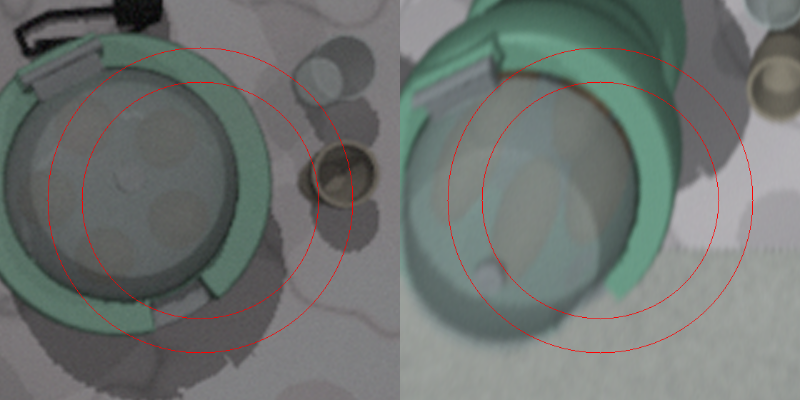

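The rectified view puts the pot about 48 mm left of and 11 mm above my circle, because the colour mask failed. The notch shows clearly at (181,303). I'll refit with a looser mask.

```bash
python3 - <<'E'
from h import *
c=camera("top");f=c["frame"].astype(int)
print(f[298,385],f[250,352],f[298,429],f[330,300])
m=((f[...,1]-f[...,0]>18)&(f[...,1]-f[...,2]>4)).astype(np.uint8)
k=np.zeros_like(m);k[185:320,335:470]=1;m*=k
cn=max(cv2.findContours(m,0,1)[0],key=cv2.contourArea);P=unproj(c,cv2.convexHull(cn)[:,0]+.0,.13)
r=least_squares(lambda p:np.hypot(P[:,0]-p[0],P[:,1]-p[1])-p[2],[.612,-.104,.107],loss="soft_l1",f_scale=.001)
print("circle",r.x,len(P),np.median(np.abs(P[:,0]*0+np.hypot(P[:,0]-r.x[0],P[:,1]-r.x[1])-r.x[2])))
C=r.x[:2]
g=np.mgrid[-.14:.14:560j,-.14:.14:560j]
W=np.c_[(C[0]-g[0]).ravel(),(C[1]-g[1]).ravel(),np.full(560*560,.13),np.ones(560*560)]
q=(W@c["camera_from_world"].T)[:,:3]@c["intrinsics"].T
uv=(q[:,:2]/q[:,2:]).astype(np.float32).reshape(560,560,2)
mm=cv2.remap(m,uv[...,0],uv[...,1],0)
im=cv2.remap(c["frame"],uv[...,0],uv[...,1],cv2.INTER_CUBIC)
for t in range(0,50,2):
    rr=np.arange(88,104)/.5;T=np.radians(t)
    a=mm[(280+rr*np.cos(T)).astype(int),(280+rr*np.sin(T)).astype(int)].mean()
    if a<.9:print(t,round(a,2),end="; ")
for rr in(166,214):cv2.circle(im,(280,280),rr,(255,0,0),1)
cv2.imwrite("pics/rect2.png",im[:,:,::-1])
print(unproj(c,[(379,206)],.141)-np.r_[C,0])
E
```

```text
[ 88 113 103] [ 92 116 104] [102 105 105] [127 121 124]
circle [ 0.61249331 -0.09587028  0.10521734] 27 0.0002423037116225102
14 0.0; 16 0.0; 18 0.0; 20 0.0; 22 0.0; 24 0.0; 26 0.0; 28 0.0; 30 0.0; 32 0.0; 34 0.0; 36 0.0; 38 0.0; 40 0.06; [[0.08067317 0.04080611 0.141     ]]
```

View pics/rect2.png

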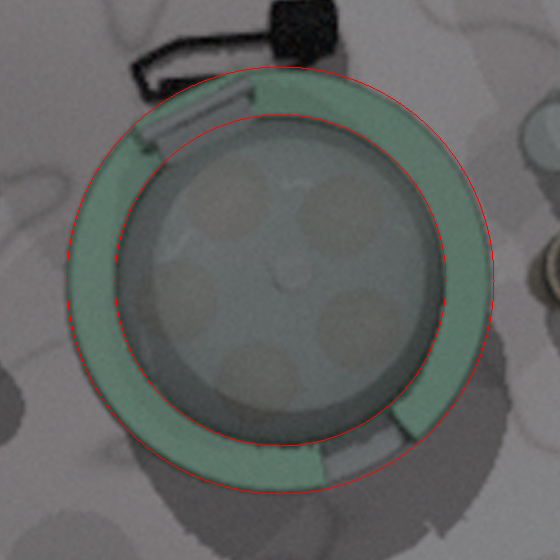

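The fit is good: axis (0.612,-0.096), with the ring matching the rim. The notch runs from about 13° to 39° off -x toward -y, so its middle is near 26.5°, and the hinge, opposite, agrees at 26.8°. Next I'll turn the tool, shut the fingers and go over the ledge at about 2°.

Request:
{"api": "servo_tool", "payload": {"rows": [[1,0,-0.03,0,-7.3],[1,0,-0.03,0,-7.3],[1,0,-0.03,0,-7.2],[1,0,-0.035,0,0],[1,0,-0.035,0,0],[1,0,-0.035,0,0],[1,0,-0.03,-0.03,0],[1,0,0,-0.04,0],[1,0,0,-0.04,0],[1,0,0,-0.04,0],[1,0,0,-0.04,0],[1,0,0,-0.04,0],[1,0,0,-0.04,0],[1,0,0,-0.04,0],[1,0,0,-0.04,0],[1,0,0,-0.04,0],[1,0,0,-0.04,0]]}}

```text
clock: 2.42
position: [0.4784, 0.1808, 0.2033]
eef_rot: [[-0.001, -0.999, -0.052], [-0.001, -0.052, 0.999], [-1.0, 0.001, -0.001]]
wrist_force: [0.0, -0.5, 0.0]
gripper_width: 0.006
```

```bash
cat >> h.py <<'E'
C=np.array([.6125,-.0959])
def rep(phi,r=.0955):
    s=get_state();p=s["position"];R=s["eef_rot"];t=np.radians(phi)
    d=np.r_[C-r*np.r_[np.cos(t),np.sin(t)],p[2]]-p
    print("t",s["clock"],"p",p.round(4),"q",s["q"].round(2),"F",s["wrist_force"].round(2),"w",s["gripper_width"].round(3))
    v=p[:2]-C;print("r",np.hypot(*v).round(4),"phi",np.degrees(np.arctan2(-v[1],-v[0])).round(2),"yaw-phi(y axis)",np.degrees(np.arctan2(-R[1,1],-R[0,1])).round(2),"tilt",R[2].round(4))
    print("to go tool",(R.T@d).round(4))
E
python3 -c "
from h import *
rep(2)"
```

```text
Traceback (most recent call last):
  File "h.py", line 12, in rep
    print("t",s["clock"],"p",p.round(4),"q",s["q"].round(2),"F",s["wrist_force"].round(2),"w",s["gripper_width"].round(3))
                                                                                              ^^^^^^^^^^^^^^^^^^^^^^^^
AttributeError: 'float' object has no attribute 'round'
```

Request:
{"api": "servo_tool", "payload": {"rows": [[1,0,-0.012,-0.04,0.5],[1,0,-0.012,-0.04,0.5],[1,0,0,-0.04,0],[1,0,0,-0.04,0],[1,0,0,-0.04,0],[1,0,0,-0.04,0],[1,0,0,-0.025,0],[1,0,0,-0.01,0],[1,0,0,0,0]]}}

```text
clock: 3.55
position: [0.513, -0.1042, 0.2047]
eef_rot: [[0.002, -1.0, -0.03], [-0.0, -0.03, 1.0], [-1.0, -0.002, -0.0]]
wrist_force: [0.4, 0.4, -1.0]
gripper_width: -0.001
```

```bash
sed -i 's/s\["gripper_width"\].round(3)/s["gripper_width"]/' h.py; python3 -c "
from h import *
rep(2)
c=camera('wrist');cv2.imwrite('pics/w1.png',c['frame'][:,:,::-1])"
```

```text
t 3.55 p [ 0.513  -0.1042  0.2047] q [-0.25  0.18  0.38  1.96 -0.08  1.01  1.76] F [ 0.43  0.45 -1.01] w -0.0007915237139221409
r 0.0999 phi 4.75 yaw-phi(y axis) 1.74 tilt [-1.0e+00 -1.6e-03 -3.0e-04]
to go tool [ 0.     -0.0042  0.0048]
```

View pics/w1.png

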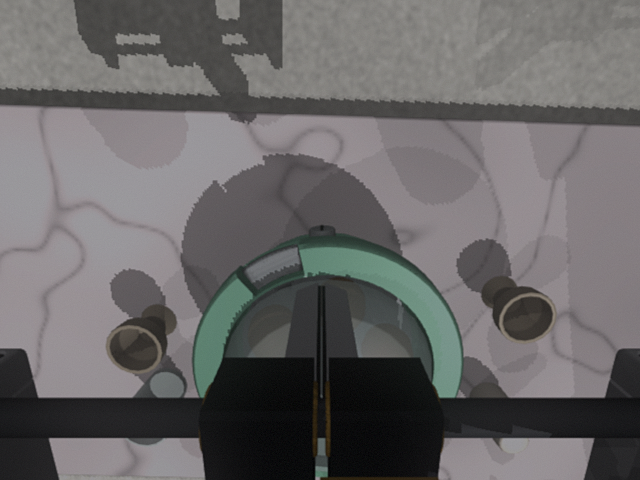

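The wrist view shows the notch with its corners near (243,268) and (301,248), to the left of the fingertip at (321,287). I'll cross-check those and descend.

```bash
python3 -c "
from h import *
s=get_state();c=camera('wrist');M=c['mount'];T=np.eye(4);T[:3,:3]=s['eef_rot'];T[:3,3]=s['position']
c['camera_from_world']=np.linalg.inv(T@M)
P=unproj(c,[(241,267),(257,292),(300,248),(303,275),(462,357),(193,357)],.13)
for p in P:
    v=p[:2]-C;print(p.round(4),np.hypot(*v).round(4),np.degrees(np.arctan2(-v[1],-v[0])).round(1))"
```

```text
[ 0.5231 -0.1605  0.13  ] 0.1103 35.9
[ 0.5422 -0.1495  0.13  ] 0.0884 37.3
[ 0.5075 -0.1186  0.13  ] 0.1074 12.2
[ 0.5278 -0.1161  0.13  ] 0.087 13.4
[0.5919 0.0077 0.13  ] 0.1056 -78.7
[ 0.5982 -0.1998  0.13  ] 0.1049 82.2
```

Request:
{"api": "servo_tool", "payload": {"rows": [[1,0.02,-0.004,0.006,0],[1,0.02,0,0,0],[1,0.015,0,0,0],[1,0.008,0,0,0],[1,0,0,0,0]]}}

```text
clock: 4.28
position: [0.5181, -0.092, 0.1401]
eef_rot: [[0.003, -0.999, -0.038], [0.001, -0.038, 0.999], [-1.0, -0.003, 0.001]]
wrist_force: [0.5, -1.0, 0.4]
gripper_width: 0.004
```

```bash
python3 -c "
from h import *
rep(1)"
```

```text
t 4.275 p [ 0.5181 -0.092   0.1401] q [-0.25  0.27  0.36  2.02 -0.12  0.87  1.78] F [ 0.46 -0.98  0.41] w 0.004344918575169443
r 0.0945 phi -2.39 yaw-phi(y axis) 2.2 tilt [-1.     -0.0026  0.0012]
to go tool [-0.      0.0013 -0.0056]
```

Request:
{"api": "servo_tool", "payload": {"rows": [[1,0.004,0,0,0],[1,0.003,0,0,0],[1,0.002,0,0,0]]}}

```text
clock: 4.65
position: [0.5189, -0.092, 0.1318]
eef_rot: [[0.005, -0.999, -0.038], [0.001, -0.038, 0.999], [-1.0, -0.005, 0.001]]
wrist_force: [1.0, -0.9, 0.4]
gripper_width: 0.007
```

Request:
{"api": "servo_tool", "payload": {"rows": [[1,0.002,0,0,0],[1,0.002,0,0,0]]}}

```text
clock: 4.9
position: [0.5193, -0.0921, 0.1299]
eef_rot: [[0.005, -0.999, -0.038], [0.003, -0.038, 0.999], [-1.0, -0.005, 0.002]]
wrist_force: [-21.9, 4.7, 62.8]
gripper_width: 0.002
```

Contact on the rim at z = 0.130, stiff at about 30 N/mm. I'll ease off and slide lightly.

Request:
{"api": "servo_tool", "payload": {"rows": [[1,0,0,0,0],[1,0,0,0,0]]}}

```text
clock: 5.15
position: [0.5194, -0.0922, 0.1308]
eef_rot: [[0.006, -0.999, -0.037], [0.003, -0.037, 0.999], [-1.0, -0.006, 0.003]]
wrist_force: [-0.2, -0.8, 0.1]
gripper_width: 0.008
```

Request:
{"api": "servo_tool", "payload": {"rows": [[1,0.001,0.0015,-0.003,0],[1,0.0003,0.0012,-0.0067,-3],[1,0.0003,0,-0.0067,-3]]}}

```text
clock: 5.52
position: [0.5198, -0.1061, 0.1303]
eef_rot: [[0.01, -0.989, -0.147], [0.006, -0.147, 0.989], [-1.0, -0.011, 0.005]]
wrist_force: [-1.4, 4.5, 6.9]
gripper_width: 0.009
```

```bash
python3 -c "
from h import *
rep(26)"
```

```text
t 5.525 p [ 0.5198 -0.1061  0.1303] q [-0.2   0.28  0.34  2.03 -0.13  0.85  1.93] F [-1.43  4.53  6.86] w 0.008611342147999503
r 0.0933 phi 6.26 yaw-phi(y axis) 8.44 tilt [-0.9999 -0.0107  0.0046]
to go tool [-0.0001 -0.0022 -0.0324]
```

Request:
{"api": "servo_tool", "payload": {"rows": [[1,0.0003,0.001,-0.0067,-3.4],[1,0.0003,0.001,-0.0067,-3.4],[1,0.0003,0.0005,-0.0067,-3.4],[1,0.0003,0.0005,-0.0067,-3.4],[1,0,0,-0.006,-3]]}}

```text
clock: 6.15
position: [0.5265, -0.138, 0.129]
eef_rot: [[0.011, -0.901, -0.434], [0.008, -0.433, 0.901], [-1.0, -0.014, 0.002]]
wrist_force: [0.1, -0.0, -0.4]
gripper_width: 0.003
```

```bash
python3 -c "
from h import *
rep(26)"
```

```text
t 6.15 p [ 0.5265 -0.138   0.129 ] q [-0.1   0.3   0.29  1.99 -0.13  0.85  2.28] F [ 0.11 -0.02 -0.43] w 0.0030562267802685533
r 0.0958 phi 26.09 yaw-phi(y axis) 25.69 tilt [-0.9999 -0.0137  0.0022]
to go tool [ 0.     -0.0003  0.0002]
```

The finger is centred in the notch mouth (r = 95.8 mm, 26.1°) and has lost contact, as expected. Press now.

Request:
{"api": "servo_tool", "payload": {"rows": [[1,0.003,0,0,0],[1,0.002,0,0,0],[1,0.002,0,0,0],[1,0.002,0,0,0],[1,0.002,0,0,0]]}}

```text
clock: 6.78
position: [0.5257, -0.1384, 0.1168]
eef_rot: [[0.01, -0.903, -0.43], [0.008, -0.43, 0.903], [-1.0, -0.012, 0.003]]
wrist_force: [-2.7, -1.4, 4.5]
gripper_width: 0.004
```

Request:
{"api": "servo_tool", "payload": {"rows": [[1,0.002,0.0005,0,0]]}}

```text
clock: 6.9
position: [0.5251, -0.1387, 0.1147]
eef_rot: [[0.01, -0.903, -0.43], [0.007, -0.43, 0.903], [-1.0, -0.012, 0.003]]
wrist_force: [-3.7, -2.7, 5.2]
gripper_width: 0.006
```

It sank about 7 mm at 5 N, which matches the catch. I'll hold briefly, then withdraw up and outward.

Request:
{"api": "servo_tool", "payload": {"rows": [[1,0,0,0,0],[1,-0.01,0.003,0,0],[1,-0.015,0.006,0,0],[1,-0.01,0.03,0,0],[1,0,0.03,0,0],[1,-0.01,0.03,0,0],[1,-0.02,0.005,0,0],[1,-0.03,0,0,0],[1,-0.03,0,0,0],[1,0,0,0,0],[1,0,0,0,0],[1,0,0,0,0],[1,0,0,0,0],[1,0,0,0,0],[1,0,0,0,0],[1,0,0,0,0],[1,0,0,0,0],[1,0,0,0,0],[1,0,0,0,0],[1,0,0,0,0]]}}

```text
clock: 9.4
position: [0.4243, -0.1863, 0.2483]
eef_rot: [[0.015, -0.903, -0.429], [0.009, -0.429, 0.903], [-1.0, -0.018, 0.001]]
wrist_force: [1.1, -0.3, -1.0]
gripper_width: 0.004
```

Request:
{"api": "servo_tool", "payload": {"rows": [[1,0,0,0,0],[1,0,0,0,0],[1,0,0,0,0],[1,0,0,0,0],[1,0,0,0,0],[1,0,0,0,0],[1,0,0,0,0],[1,0,0,0,0],[1,0,0,0,0],[1,0,0,0,0],[1,0,0,0,0],[1,0,0,0,0],[1,0,0,0,0],[1,0,0,0,0],[1,0,0,0,0],[1,0,0,0,0],[1,0,0,0,0],[1,0,0,0,0],[1,0,0,0,0],[1,0,0,0,0]]}}

```text
clock: 11.9
position: [0.4243, -0.1863, 0.2484]
eef_rot: [[0.015, -0.903, -0.429], [0.009, -0.429, 0.903], [-1.0, -0.018, 0.001]]
wrist_force: [-0.0, -0.6, 0.2]
gripper_width: 0.005
```

```bash
python3 -c "
from h import *
rep(26)
a=camera('scene')['frame'];b=camera('wrist')['frame']
cv2.imwrite('pics/end.png',cv2.resize(np.hstack([a,b])[:,:,::-1],(800,300)))"
```

```text
t 11.9 p [ 0.4243 -0.1863  0.2484] q [-0.05  0.01  0.34  2.03 -0.02  1.09  2.31] F [-0.02 -0.59  0.16] w 0.0051828613930224076
r 0.2088 phi 25.66 yaw-phi(y axis) 25.41 tilt [-0.9998 -0.0177  0.0013]
to go tool [ 2.000e-03 -1.133e-01 -1.000e-04]
```

View pics/end.png

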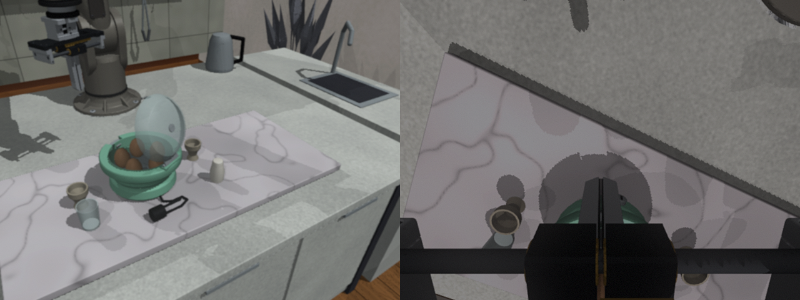

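The scene half shows the lid standing up at (160,125), the eggs visible, and both cups, the shaker and the beaker upright in place. I'll wait a moment more, confirm nothing is still moving, and hand in.

Request:
{"api": "servo_tool", "payload": {"rows": [[1,0,0,0,0],[1,0,0,0,0],[1,0,0,0,0],[1,0,0,0,0],[1,0,0,0,0],[1,0,0,0,0],[1,0,0,0,0],[1,0,0,0,0],[1,0,0,0,0],[1,0,0,0,0],[1,0,0,0,0],[1,0,0,0,0]]}}

```text
clock: 13.5
position: [0.4243, -0.1863, 0.2484]
eef_rot: [[0.015, -0.903, -0.429], [0.009, -0.429, 0.903], [-1.0, -0.018, 0.001]]
wrist_force: [-0.8, 0.6, -0.2]
gripper_width: 0.007
```

```bash
python3 -c "
from h import *
a=camera('scene')['frame'];b=cv2.resize(cv2.imread('pics/end.png')[:,:400],(640,480))
a2=cv2.resize(cv2.resize(a[:,:,::-1],(400,300)),(640,480))
d=cv2.absdiff(a2,b)[170:330,150:330];print('lid area diff mean,max',d.mean(),d.max())
cv2.imwrite('pics/lid.png',cv2.resize(a[120:380,80:400,::-1],None,fx=2,fy=2))"
```

```text
lid area diff mean,max 0.4539930555555556 4
```

View pics/lid.png

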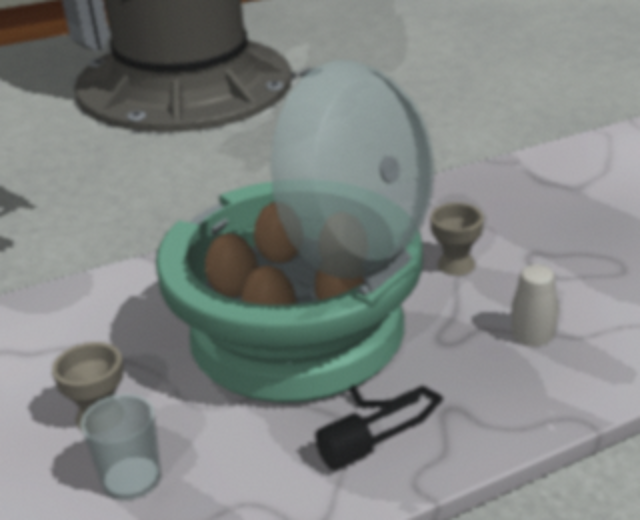

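The lid stands steeply open at (350,160) and is no longer moving. All four loose items stand upright, and the hand is clear.

```bash
python3 -c "
from bench import *
print(close_job())"
```

```text
the job is handed in; nothing more can be done
None
```

The lid is open and the job is handed in, at about 13.5 s on the robot's clock; the hand-in reported no verdict.

- **What I did:** I found the cooker's axis at about (0.612, -0.096) and the notch about 26° from -x toward -y. I rested the shut fingers on the rim (z = 0.130), slid along the ledge into the notch and pressed the catch. It sank about 7 mm with about 5 N upward on the tool. Then I drew the hand up and outward.
- **Final checks:** The picture shows the lid standing steeply open, and its part of the image did not change over the last 1.6 s. Both egg cups, the shaker and the beaker stand upright and look unmoved. The wrist force was within noise (under 1 N), so the robot touches nothing.
- **Not measured:** I judged the lid angle and the items' positions by eye. The catch springing back was not checked directly.
- **Disagreements:** My first rim fit failed because of a bad colour mask, so I redid it. The first rim contact was firmer than intended, about 63 N upward at the wrist through the fingertips, but under the 120 N wrist limit; I eased off at once.

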